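# Press the bushing into a link and dwell with the lever held level

### The arm

A 7-joint arm with a two-finger parallel gripper is mounted at the origin on a cart in front of the work surface, level with it; the furniture and walls round the work are solid. World frame = base frame: x ahead of the robot, y to its left, z up, the work surface at z = 0. Lengths are in mm, angles in rad, forces in N, time in s.
With the tool pointing down it reaches from about 400 to 900 mm from the base axis. Payload 5.5 kg.
Tool frame: the origin (TCP) lies at the very end of the fingers, on their centre line; the grasp point (between the pads) lies 19 mm behind it; z points along the fingers, y is the line along which they close (so a half turn about z gives the same grasp; the last joint's range is limited). The gripper opens to 85 mm and grips with 20 to 120 N. Pads are 22 mm wide; open, the fingers measure 114 mm over their backs; the gripper's body (76 mm by 85 mm) begins 54 mm behind the grasp point. The pads swing forward as they close: fully open they stand 13 mm farther back than shut.
Start: joints at [0.263, 0.501, -0.427, 1.55, 0.221, 1.138, -0.21], TCP at [650, 0.037, 231.31] pointing down, gripper open.
Joint ranges: [-2.88, 2.88], [-0.31, 2.03], [-1.54, 1.56], [0.2, 2.42], [-1.41, 4.55], [0.19, 2.02], [-2.57, 2.57]. Speed limits (rad/s): [2.57, 2.57, 3.14, 3.14, 3.14, 3.14, 3.14].

### API

Orientations are given as a rotation vector (axis times angle).
In Python, from station import * gives the robot as it stands.
- The arm moves only by the tool send_rows, never from a script. Its argument "rows" is a list that holds one entry, the list of rows, each a list of 6 numbers: the shift along the tool's x, y, z as a fraction of full scale, then the turn, a rotation vector about the tool's x, y, z as a fraction of full scale. In form: [[[tx, ty, tz, wx, wy, wz], ...]]. A call has 1 to 10 rows; each row shifts and turns the commanded pose from where the row before left it, along the tool's axes as they then stand; what a row does not reach is not made up. Full scale, the value 1, is 20 mm for a shift and 0.15 rad for a turn. A row lasts 1/10 s, in which the tool goes at most 50 mm and 8.59 degrees, less where a joint would pass 70% of its speed; a pose out of reach is approached as far as the arm can. A call with a number of a shift or a turn outside -1 to 1 is refused whole. A call with a gripper value outside its range is refused whole. "jaw" is the opening, from -1 (shut) to 1 (fully open), set as the call begins (left out, the last holds). The fingers move at their own pace and stop on an object; "squeeze" is the grip in N (left out, the last holds). Time passes only in rows, so rows that do not move let the fingers close. It gives the time, the measured TCP pose, the force, the opening and the grip force at its end, in the units of the state.
- get_state(): the state, without advancing time (a new reading comes with each control period).
- capture(name): name is "scene" or "side" or "wrist"; returns a dict with "color" (420x560x3 uint8, red, green, blue), "depth" (420x560 float32, mm along the optical axis (not along the pixel's ray), 0 where there is no reading), "fov_y" (degrees; the focal length in pixels is half the picture's height over the tangent of half this angle, whatever the lens; pixels are square), "cx", "cy" (the principal point, pixels), "k1" (the pictures are not rectified: a ray, as slopes to the right and down, at radius r is drawn at 1 + k1 r^2 times it, then the intrinsics apply), "R" (3x3) and "t" (3): a world point X has camera coordinates R X + t. Camera axes: x right, y down, z forward; pixel columns grow to the right and rows downward; lengths in mm; the calibration is good to about 2 mm. A picture is of the moment at which its call begins.
- finish_job(): hands the job in; it is judged then, once.
The state is a dict: "clock": time; "joints": joint angles; "dq": joint speeds; "joint_torque": joint torques, N m; "tcp_pos": TCP position; "eef_rot": TCP orientation; "ft_force": force on the tool from outside, world axes, zero at the start; "wrist_torque": the same for the moment, N m; "opening": finger opening in mm; "grasp_force": force on a finger pad.
Only numpy, scipy, OpenCV 4.12 (cv2) and the standard library are available. Lean on these libraries where they do the work, as an engineer would, in place of code of your own. Each camera call takes 0.05 s, during which the arm holds its last target. There are 200 camera calls.

### The job

Slide the loose aluminium link, bushing end first, into the guide of the green arbor press from its open left end until it touches the end stop, so that the proud copper-coloured bushing stands under the ram, and let go of the link. Then bring the press lever down by its black knob until the bushing is flush and the lever is level, and keep holding it level against its spring: the job finishes with the robot still holding the lever there. Do not push the other things on the bench about.

Things in the scene. Friction and masses are not known exactly. Their poses are not given: they have to be found in the camera images.
- press: Green bench arbor press, fixed; place and yaw vary. Origin on the bench top under the ram axis, z up; its -x is the open front towards the robot, the column stands at +x. In its frame, mm: foot x -65..125, y -60..60, 22 high; bed plate x -36..36, y -47..103, top at z 30; head over the guide x -41..121, y -37..37, z 130..234; ram top to z 270; lever at the right side, in the plane y -74.
- guide_mouth (a point): Left mouth of the work guide, on the bed plate (press x 0, y +105, z 30 mm), press axes. Two rails along y, 10 mm high, 34 mm apart inside from y -30 to +82, flaring to 54 mm apart at this mouth. The link enters here and slides towards -y; its round end meets the end stop at y -15.5 mm.
- press_seat (a point): Point on the bed plate (30 mm above the bench) under the ram axis, press axes: where the centre of the bushing has to come.
- pad_face (a point): Centre of the underside of the brass pressing pad (26 mm across) at the ram's lower end; 60 mm above the bench with the lever up, i.e. 30 mm over the bed plate. The pad is sprung: it yields up to 10.5 mm into the ram (20 N to start, 3 N per mm).
- press_lever (a joint): Lever angle, rad: 0 at rest (pointing to the press's front, 0.9 rad above level), grows on the way down; 0.9 is level, 1.2 the lower stop. A spring returns it. Drives the ram down 26 mm per rad: pad meets bushing at 0.27 to 0.34, bushing home at about 0.6, beyond that the pad spring yields. Push at the knob, square to the lever: 1 to 2 N at first, 5 N while the bushing moves, about 10 N at level.
- lever_knob (a point): Centre of the black ball knob (34 mm across) on the lever's 12 mm steel rod, 165 mm from the hinge line, which runs along the press's y through x +20, z 185 mm. At rest at press x -83, y -74, z 313 mm; at level x -145, y -74, z 185 mm.
- press_handle: The lever's rod and knob; origin on the hinge line.
- link: Flat aluminium link with round ends, 190 mm long (own y), 30 wide (x), 14 thick (z), about 0.17 kg, lying flat on the bench. Origin at the middle of its underside. At its -y end (y = -80) a copper-coloured bushing stands out of the top; the bushing at the +y end is already home. Two finished links lie in the grey tray at the right and stay there.
- link_grip (a point): Point on the link to take it by: on its centre line at y = +62 mm, half its thickness up; when the link is fully in the guide this end stands free, left of the bed plate and clear of the head.
- bushing_top (a point): Centre of the top face of the bushing to be pressed (17 mm across, axis upright), 80 mm from the link's middle; at first 21 to 23 mm above the link's underside, 14.5 mm when home.
- bushing (a joint): How far the bushing has been pressed in, m: starts at 0 to 0.0015, home (flush to half a millimetre) at 0.0083. It takes 18 N to move it.
- screwdriver_red: Red-handled screwdriver, 216 mm, loose at the back left; bystander.
- tape_elec: Roll of black tape, 60 mm across, 19 high, loose on the bench in front of the press; bystander.
- marker: White felt marker with a black cap, 136 mm, loose at the right; bystander.

How it is judged:
By the outcome, as a careful person would: the job done as asked, in the order asked, and still so for the second after the job is handed in, while the arm keeps its last pose, push and grip.
It also fails if it takes over 59 s, if anything falls off the work surface, if the arm or the gripper's body presses on something with over 40 N, if the wrist force passes 120 N, or if a joint passes its speed limit or range.

## Working session

There is one attempt and no reset: what is moved stays moved. The work goes in short steps, Python scripts to look and compute and a tool call to move; the robot and the scene stay as the last step left them, time stands still between calls to the robot, and variables do not carry over. Pictures are saved under pics/ and viewed, at most 10 in all, crops included, and the job is handed in when it is done.

Besides the shell and the picture viewer there is one more tool, called as name([rows], argument=value, ...), one row to a line, values as JSON. send_rows: Moves the arm, as the interface text tells. Its arguments: {"type":"object","properties":{"rows":{"type":"array","items":{"type":"array","items":{"type":"array","items":{"type":"number"}}}},"jaw":{"type":"number"},"squeeze":{"type":"number"}},"required":["rows"]}

```bash
ls; mkdir -p pics
cat > h.py <<'E'
from station import *
import numpy as np, cv2
from scipy.spatial.transform import Rotation as Rn
def save(c,n): cv2.imwrite(f'pics/{n}.png',cv2.cvtColor(c['color'],cv2.COLOR_RGB2BGR))
def rays(c,uv):
    uv=np.atleast_2d(np.float64(uv)); f=210/np.tan(np.radians(c['fov_y'])/2)
    d=(uv-[c['cx'],c['cy']])/f; s=d.copy()
    for _ in range(20): s=d/(1+c['k1']*(s**2).sum(1,keepdims=True))
    return np.c_[s,np.ones(len(s))]
def campos(c): return -np.array(c['R']).T@np.array(c['t'])
def onz(c,uv,z):
    o=campos(c); r=rays(c,uv)@np.array(c['R']); return o+r*((z-o[2])/r[:,2])[:,None]
def pts(c,m):
    v,u=np.nonzero(m&(c['depth']>0)); r=rays(c,np.c_[u,v])*c['depth'][v,u][:,None]
    return (r-np.array(c['t']))@np.array(c['R'])
def proj(c,X):
    X=np.atleast_2d(X)@np.array(c['R']).T+np.array(c['t']); s=X[:,:2]/X[:,2:]; f=210/np.tan(np.radians(c['fov_y'])/2)
    return s*(1+c['k1']*(s**2).sum(1,keepdims=True))*f+[c['cx'],c['cy']]
E
python3 - <<'E'
from h import *
s=get_state(); print({k:np.round(v,3).tolist() for k,v in s.items()})
for n in ('scene','side','wrist'):
    c=capture(n); save(c,n+'0'); np.save(f'pics/{n}0.npy',c,allow_pickle=True); print(n,campos(c).round(),c['k1'],c['fov_y'])
a=cv2.imread('pics/scene0.png');b=cv2.imread('pics/side0.png')
E
```

```text
pics
{'clock': 0.0, 'joints': [0.263, 0.502, -0.427, 1.551, 0.221, 1.138, -0.21], 'dq': [0.001, -0.0, -0.001, -0.0, 0.0, -0.0, -0.001], 'joint_torque': [0.0, -56.952, -5.817, -28.094, 0.011, 0.012, 0.0], 'tcp_pos': [649.32, -0.053, 230.292], 'eef_rot': [-2.22, -2.221, 0.002], 'ft_force': [0.684, 0.419, -0.664], 'wrist_torque': [-0.003, 0.002, 0.028], 'grasp_force': 0.0, 'opening': 85.414}
scene [ -84. -842.  891.] -0.053015700263842294 52.5926565147826
side [477. 921. 770.] -0.039326008795639474 49.7645925024246
wrist [650.  66. 374.] -0.02997598874360161 71.63103467362178
```

View pics/scene0.png

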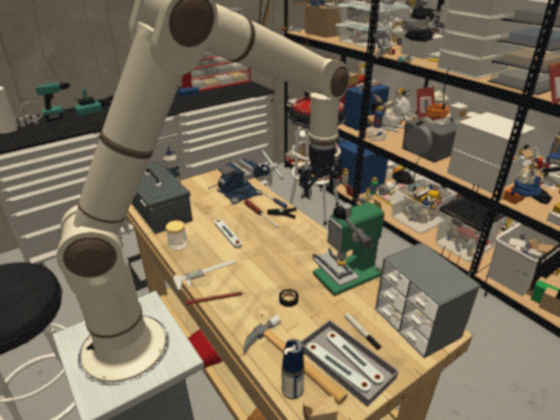

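View pics/side0.png

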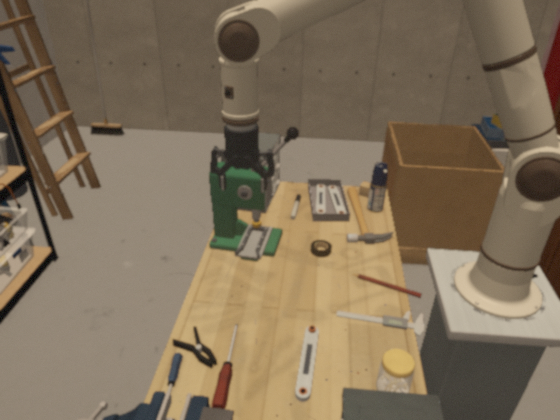

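View pics/wrist0.png

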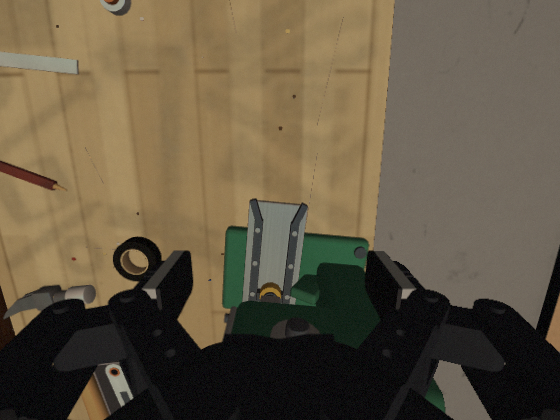

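The side view shows the link around (307,360), with one end at (312,330) and the other at (303,392), and the press at (240,210). In the wrist view the guide mouth is at (278,203) and the rails run down to the bushing seat near (270,292). Next I measure from depth and rays.

Run:
```python
from h import *
L=lambda n:np.load(f'pics/{n}0.npy',allow_pickle=True).item()
S=L('side');W=L('wrist');C=L('scene')
def hm(c,box):
    m=np.zeros((420,560),bool);u0,v0,u1,v1=box;m[v0:v1,u0:u1]=1;return pts(c,m),m
# link
for n,c,box in(('side',S,(285,315,330,405)),('scene',C,(205,210,250,255))):
    p,_=hm(c,box); print(n,'table z',np.percentile(p[:,2],[2,30,50,90,99]).round(1))
    q=p[(p[:,2]>9)&(p[:,2]<28)]; r=cv2.minAreaRect(np.float32(q[:,:2])); print(len(q),r, np.median(q[:,2]))
    b=cv2.boxPoints(r); 
    hi=p[p[:,2]>18]; print('hi',len(hi),hi.mean(0) if len(hi) else '')
    # colour
    u0,v0,u1,v1=box; hsv=cv2.cvtColor(c['color'],cv2.COLOR_RGB2HSV)[v0:v1,u0:u1]
    red=((hsv[...,0]<12)|(hsv[...,0]>172))&(hsv[...,1]>110)
    nn,lab,st,ce=cv2.connectedComponentsWithStats(red.astype(np.uint8))
    for i in range(1,nn):
        if st[i,4]>4: uv=ce[i]+[u0,v0]; print('red',st[i],uv,onz(c,uv,14.5).round(1),onz(c,uv,22).round(1), hsv[lab==i].mean(0).round())
# press, wrist
p,m=hm(W,(200,185,400,330)); print('hist',np.histogram(p[:,2],[-10,-3,3,10,19,25,28,32,37,43,60]))
for lo,hi in((19,25),(27,33),(37,43)):
    q=p[(p[:,2]>lo)&(p[:,2]<hi)]; r=cv2.minAreaRect(np.float32(q[:,:2])); print(lo,len(q),np.round(cv2.boxPoints(r),1).tolist(),r[2])
print(onz(W,[[247,201],[308,204]],30).round(1))
z=cv2.resize(W['color'][180:330,200:380],None,fx=4,fy=4,interpolation=cv2.INTER_CUBIC)
y=cv2.resize(S['color'][315:405,280:335],None,fx=5,fy=5,interpolation=cv2.INTER_CUBIC)[:450]
k=np.zeros((600,800,3),np.uint8);k[:600,:525]=z[:,:525];k[:450,525:800]=y[:, :275]
cv2.imwrite('pics/crop1.png',k[...,::-1])
```

```text
side table z [-3.2 -0.6  0.4 14.8 18.5]
1051 ((473.63421630859375, 289.354248046875), (185.88580322265625, 30.19284439086914), 86.30286407470703) 14.36534444349695
hi 45 [468.46206596 212.5558886   22.06338177]
red [25 12  4  5 10] [311.6 328.8] [[468.9 203.2  14.5]] [[469.  210.3  22. ]] [ 11. 148. 130.]
red [15 74  6  4 16] [302.3125 390.6875] [[479.7 366.3  14.5]] [[479.7 371.8  22. ]] [ 10. 136. 108.]
scene table z [-4.8 -1.6 -0.5 12.3 17.8]
272 ((471.62066650390625, 282.77093505859375), (189.58607482910156, 32.636234283447266), 85.84452819824219) 13.813661865706091
hi 19 [467.38041953 221.69019119  20.46470391]
hist (array([   1, 9117,   69,  294, 3375,  158, 3499,  256, 1739,  593]), array([-10,  -3,   3,  10,  19,  25,  28,  32,  37,  43,  60]))
19 3375 [[569.4000244140625, -178.89999389648438], [757.0999755859375, -196.6999969482422], [772.4000244140625, -35.400001525878906], [584.7000122070312, -17.600000381469727]] 84.59139251708984
27 3687 [[599.5, -160.89999389648438], [754.5999755859375, -176.0], [768.7000122070312, -31.700000762939453], [613.5999755859375, -16.5]] 84.43081665039062
37 1739 [[610.2999877929688, -156.39999389648438], [757.5, -162.10000610351562], [762.7999877929688, -22.600000381469727], [615.5999755859375, -16.899999618530273]] 87.79586791992188
[[611.  -22.   30. ]
 [685.4 -25.8  30. ]]
```

View pics/crop1.png

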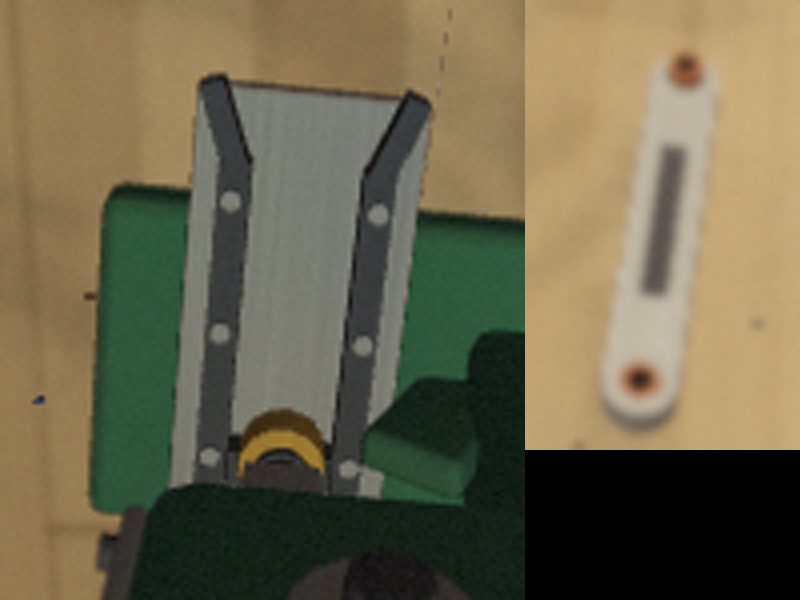

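The crop shows the guide rails with rivets at crop positions (230,202)-(209,457) and (378,214)-(348,469), and the flare corners at (251,160) and (365,175). The link's proud bushing is the end nearest the press. Next I fit the press frame.

Run:
```python
from h import *
L=lambda n:np.load(f'pics/{n}0.npy',allow_pickle=True).item()
S=L('side');W=L('wrist');C=L('scene')
f=lambda a:np.float64(a)/4+[200,180]
l=onz(W,f([[230,202],[219,333],[209,457]]),40); r=onz(W,f([[378,214],[363,346],[348,469]]),40)
mid=(l+r)/2; d=mid[0]-mid[2]; yaw=np.degrees(np.arctan2(-d[0],d[1])); print('rivets mid',mid.round(1).tolist(),'yaw',yaw,'sep',np.linalg.norm((l-r)[:,:2],axis=1))
fl=onz(W,f([[251,160],[365,175]]),40); print('flare y82',fl.round(1).tolist())
ed=onz(W,f([[232,84],[405,98]]),30); print('bed y103',ed.round(1).tolist())
ft=onz(W,f([[105,210],[92,490]]),22); print('foot x-65',ft.round(1).tolist(), np.degrees(np.arctan2(-(ft[0]-ft[1])[0],(ft[0]-ft[1])[1])))
fu=onz(W,f([[130,186],[185,190],[420,213],[520,221]]),22); print('foot y60',fu.round(1).tolist())
# knob: dark, side/scene; blob near known
for n,c,b in(('side',S,(280,120,305,148)),('scene',C,(320,195,375,250))):
    u0,v0,u1,v1=b; g=c['color'][v0:v1,u0:u1].max(2); k=(g<60).astype(np.uint8)
    nn,lab,st,ce=cv2.connectedComponentsWithStats(k)
    for i in range(1,nn):
        if st[i,4]>20:
            m=np.zeros((420,560),bool); m[v0:v1,u0:u1]=lab==i; print(n,st[i],ce[i]+[u0,v0],np.median(pts(c,m),0).round(1))
```

```text
rivets mid [[646.4, -58.5, 40.0], [642.1, -102.6, 40.0], [637.8, -146.9, 40.0]] yaw -5.548552743607836 sep [45.27771634 45.58975064 45.47491633]
flare y82 [[630.4, -43.1, 40.0], [664.8, -47.9, 40.0]]
bed y103 [[624.4, -22.0, 30.0], [677.2, -26.4, 30.0]]
foot x-65 [[582.0, -65.9, 22.0], [572.3, -169.3, 22.0]] -5.388331894239752
foot y60 [[590.5, -57.8, 22.0], [608.0, -59.1, 22.0], [683.4, -66.9, 22.0], [715.7, -69.7, 22.0]]
side [  5   8  13  14 110] [291.27272727 133.8       ] [ 554.1 -179.9  317.6]
scene [ 18   0  20  11 101] [349.43564356 199.33663366] [1939.9 1099.9 -785.9]
scene [ 14   9  13  16 137] [339.75912409 212.68613139] [ 544.2 -202.6  321. ]
scene [ 21  24  34  31 540] [359.91481481 237.47222222] [ 653.7 -168.9  183.8]
```

send_rows([
  [[1,-0.8,0,0,0,0.05],[1,-0.8,0,0,0,0.05],[1,-0.8,0,0,0,0.05],[1,-0.8,0,0,0,0.05],[1,-0.8,0.2,0,0,0.05],[1,-0.8,0.2,0,0,0.05],[1,-0.8,0.2,0,0,0.05],[1,-0.8,0.4,0,0,0.05],[1,-0.8,0.4,0,0,0.05],[1,-0.8,0.4,0,0,0]],
], jaw=0.4)

```text
clock: 1.15
tcp_pos: [496.0, 205.9, 194.9]
eef_rot: [2.295, 2.145, -0.0]
ft_force: [0.0, -0.2, -0.1]
opening: 59.9
grasp_force: 0.0
```

send_rows([
  [[1,-0.1,0.2,0,0,0],[1,-0.1,0.2,0,0,0],[1,-0.1,0.2,0,0,0],[1,-0.1,0.2,0,0,0],[1,-0.1,0.2,0,0,0],[0.8,-0.1,0.2,0,0,0],[0,0,0,0,0,0],[0,0,0,0,0,0]],
])

```text
clock: 1.95
tcp_pos: [492.5, 321.4, 171.0]
eef_rot: [2.294, 2.146, -0.002]
ft_force: [0.3, 0.8, -0.5]
opening: 59.9
grasp_force: 0.0
```

```bash
cat >> h.py <<'E'
def delta(goal,rot=0):
    s=get_state(); R=Rn.from_rotvec(s['eef_rot']).as_matrix(); return (R.T@(np.array(goal)-s['tcp_pos'])/20).round(2)
E
python3 - <<'E'
from h import *
c=capture('wrist'); save(c,'w1'); np.save('pics/w1.npy',c,allow_pickle=True); s=get_state(); print(s['tcp_pos'],s['eef_rot'],Rn.from_rotvec(s['eef_rot']).as_matrix().round(3).tolist())
m=np.ones((420,560),bool);p=pts(c,m); v,u=np.nonzero(c['depth']>0)
near=(abs(p[:,0]-474)<60)&(abs(p[:,1]-289)<110)
q=p[near&(p[:,2]>9)&(p[:,2]<28)]; print(len(q),cv2.minAreaRect(np.float32(q[:,:2])),np.median(q[:,2]))
hi=p[near&(p[:,2]>18)&(p[:,2]<26)]; print(len(hi),hi.mean(0))
o=p[(p[:,2]>30)&(abs(p[:,0]-478)<130)&(abs(p[:,1]-350)<130)&(p[:,2]<130)]; print('tall',len(o),np.percentile(o,[1,50,99],axis=0).round() if len(o) else '')
E
```

```text
[492.90067175 320.68517189 171.11698169] [ 2.29530848e+00  2.14411859e+00 -1.45810595e-03] [[0.068, 0.998, -0.0], [0.998, -0.068, -0.001], [-0.001, -0.0, -1.0]]
4425 ((471.841552734375, 285.5622253417969), (189.24705505371094, 29.77092742919922), 86.01585388183594) 14.68966309926515
173 [466.79999911 206.5418279   22.14148745]
tall 10328 [[349. 433.  33.]
 [391. 448. 128.]
 [412. 477. 130.]]
```

View pics/w1.png

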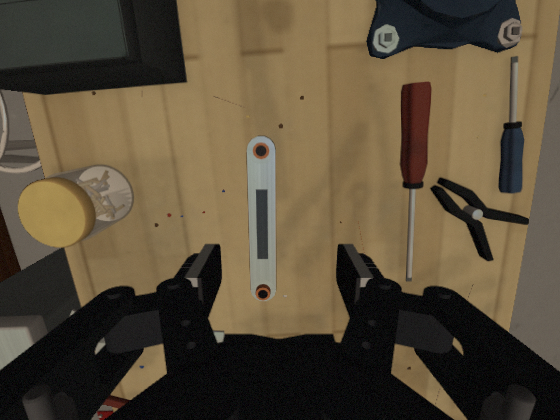

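The wrist view shows the link lying between the fingers, with its proud bushing at (263,292) and its home bushing at (261,150). The jar and screwdriver are well clear of the gripper.

send_rows([
  [[0.4,-0.3,0.8,0,0,0],[0.4,-0.3,1,0,0,0],[0.4,-0.3,1,0,0,0],[0.1,0,1,0,0,0],[0,0,1,0,0,0],[0,0,1,0,0,0],[0,0,0.8,0,0,0],[0,0,0.7,0,0,0],[0,0,0.3,0,0,0],[0,0,0.2,0,0,0]],
])

```text
clock: 3.0
tcp_pos: [476.4, 348.9, 14.7]
eef_rot: [-2.295, -2.145, 0.001]
ft_force: [0.0, -0.1, -0.2]
opening: 59.9
grasp_force: 0.0
```

send_rows([
  [[0,0,0.2,0,0,0],[0,0,0.2,0,0,0],[0,0,0,0,0,0]],
])

```text
clock: 3.3
tcp_pos: [476.5, 348.9, 7.3]
eef_rot: [2.295, 2.145, 0.0]
ft_force: [-0.4, 0.1, -0.3]
opening: 59.9
grasp_force: 0.0
```

send_rows([
  [[0,0,0.2,0,0,0],[0,0,0,0,0,0],[0,0,0,0,0,0],[0,0,0,0,0,0],[0,0,0,0,0,0],[0,0,0,0,0,0],[0,0,0,0,0,0]],
], jaw=-1, squeeze=50)

```text
clock: 4.0
tcp_pos: [476.6, 349.1, 3.4]
eef_rot: [2.295, 2.145, 0.001]
ft_force: [-0.4, 0.1, 1.5]
opening: 28.4
grasp_force: 49.5
```

send_rows([
  [[0,0,-0.5,0,0,0],[0,0,-0.5,0,0,0],[0,0,-0.5,0,0,0.08],[0,0,-0.5,0,0,0.09],[0,0,-0.5,0,0,0],[0,0,0,0,0,0]],
])

```text
clock: 4.6
tcp_pos: [477.6, 349.9, 55.4]
eef_rot: [2.322, 2.115, 0.005]
ft_force: [-0.1, 0.2, -0.9]
opening: 28.5
grasp_force: 49.5
```

send_rows([
  [[-0.4,0.5,0,0,0,0],[-0.8,1,0,0,0,0],[-0.8,1,0,0,0,0],[-0.8,1,0,0,0,0],[-0.8,1,0,0,0,0],[-0.8,1,0,0,0,0],[-0.8,1,0,0,0,0],[-0.8,1,0,0,0,0],[-0.8,1,0,0,0,0],[-0.8,0.9,0,0,0,0]],
])

```text
clock: 5.6
tcp_pos: [650.4, 177.5, 52.2]
eef_rot: [-2.323, -2.114, 0.003]
ft_force: [-0.4, -0.2, -1.8]
opening: 28.0
grasp_force: 49.5
```

send_rows([
  [[-0.6,0.7,0,0,0,0],[-0.3,0.3,0,0,0,0],[0,0,0,0,0,0],[0,0,0,0,0,0],[0,0,0,0,0,0]],
])

```text
clock: 6.1
tcp_pos: [666.6, 162.4, 53.3]
eef_rot: [-2.319, -2.118, -0.0]
ft_force: [-0.3, 0.3, -2.0]
opening: 28.7
grasp_force: 49.5
```

Run:
```python
from h import *
c=capture('wrist'); save(c,'w2'); np.save('pics/w2.npy',c,allow_pickle=True); s=get_state(); print(s['tcp_pos'],Rn.from_rotvec(s['eef_rot']).as_matrix().round(4).tolist(),s['opening'],delta([666.8,154.6,53]))
p=pts(c,np.ones((420,560),bool))
for a,b in((27,33),(37,43),(60,71)): 
    q=p[(p[:,2]>a)&(p[:,2]<b)&(abs(p[:,0]-655)<60)]; print(a,len(q),q.min(0).round(),q.max(0).round())
```

```text
[666.78850492 162.32634506  53.39880121] [[0.0904, 0.9959, -0.0006], [0.9959, -0.0904, 0.0009], [0.0008, -0.0007, -1.0]] 28.76172430916745 [-0.38  0.04  0.02]Traceback (most recent call last):
  File "<stdin>", line 5, in <module>
    return umr_minimum(a, axis, None, out, keepdims, initial, where)
ValueError: zero-size array to reduction operation minimum which has no identity
```

View pics/w2.png

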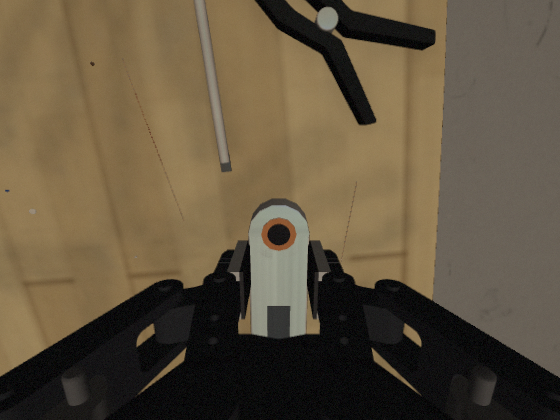

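The wrist view shows the link gripped centrally and straight, with its home bushing at (279,234). The press is hidden behind the gripper, so I check link and guide together in the side view.

Run:
```python
from h import *
c=np.load('pics/w2.npy',allow_pickle=True).item()
b=onz(c,[[279,234]],64.5); print('home bushing',b.round(1))
# link edges: bright & low sat rows 260..330
hsv=cv2.cvtColor(c['color'],cv2.COLOR_RGB2HSV)
for v in (240,260,280,295):
    k=np.nonzero((hsv[v,220:340,2]>130)&(hsv[v,220:340,1]<50))[0]+220; print(v,k.min(),k.max(),onz(c,[[k.min(),v],[k.max()+1,v]],64).mean(0).round(1))
S=capture('side'); save(S,'s2'); np.save('pics/s2.npy',S,allow_pickle=True)
z=cv2.resize(S['color'][170:320,200:360],None,fx=4,fy=4,interpolation=cv2.INTER_CUBIC); cv2.imwrite('pics/s2c.png',z[...,::-1])
```

```text
home bushing [[669.  178.2  64.5]]
240 249 308 [668.7 174.9  64. ]
260 251 306 [667.8 164.3  64. ]
280 236 321 [666.7 153.1  64. ]
295 251 306 [666.  144.5  64. ]
```

View pics/s2c.png

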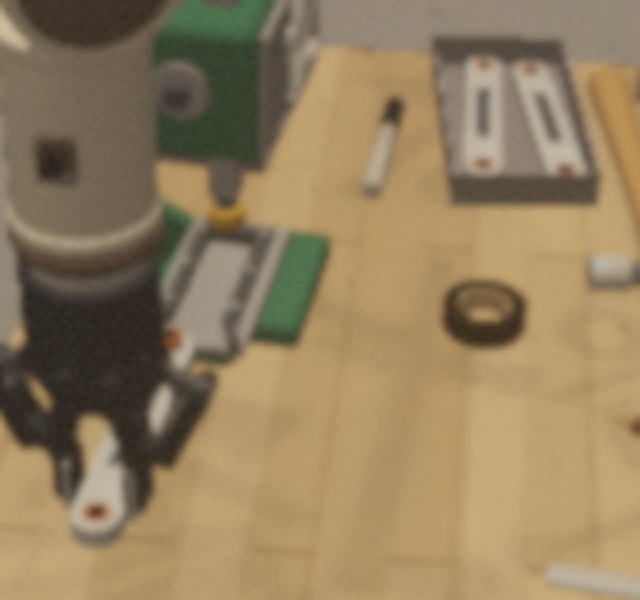

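send_rows([
  [[0,0,0.3,0,0,0.05],[0,0,0.3,0,0,0],[0,0,0.3,0,0,0],[0,0,0,0,0,0],[0,0,0,0,0,0]],
])

```text
clock: 6.7
tcp_pos: [667.5, 160.3, 34.8]
eef_rot: [-2.33, -2.107, 0.001]
ft_force: [0.1, -0.1, -2.0]
opening: 28.7
grasp_force: 49.5
```

Run:
```python
from h import *
s=get_state(); R=Rn.from_rotvec(s['eef_rot']).as_matrix();print(s['tcp_pos'],R.round(4).tolist(),s['ft_force'])
c=capture('wrist'); print(onz(c,[[279,234]],46),)
S=capture('side'); save(S,'s3')
p=pts(S,np.ones((420,560),bool)); ex=np.array([.9954,-.0958,0]);ey=np.array([.0958,.9954,0]); o=np.array([639.7,-127.1,0])
q=np.c_[(p-o)@ex,(p-o)@ey,p[:,2]]
# height of link front and rails vs y
for y in range(40,200,10):
    k=q[(abs(q[:,1]-y)<5)&(abs(q[:,0])<40)&(q[:,2]>25)&(q[:,2]<75)]
    if len(k): print(y,len(k),np.percentile(k[:,0],[2,50,98]).round(1),np.percentile(k[:,2],[5,50,95]).round(1))
```

```text
[667.48911013 160.34100469  34.76602575] [[0.1003, 0.995, -0.0009], [0.995, -0.1003, -0.0001], [-0.0002, -0.0009, -1.0]] [ 0.06968202 -0.09384189 -1.96370652]
[[670.07607871 176.11709297  46.        ]]
40 55 [-34.9  -1.   33.8] [27.1 30.7 41.8]
50 57 [-34.   -1.8  35.5] [27.8 30.8 40.3]
60 51 [-34.    0.6  28. ] [27.3 30.7 39.8]
70 62 [-34.1  -0.8  26.5] [28.1 31.  41.1]
80 58 [-34.1  -2.9  23.9] [27.4 31.2 41.1]
90 55 [-34.1  -7.9  22.7] [27.7 30.1 40.8]
100 61 [-33.6  -5.4  19.8] [26.4 29.8 40. ]
110 24 [-32.3 -23.5  14.2] [25.6 31.  41.7]
140 13 [-11.2  -6.6   4.6] [42.2 47.6 53.8]
150 34 [-13.8  -5.4   5.5] [35.7 48.2 53.2]
160 16 [-14.1  -5.3   2.8] [39.2 44.4 49.5]
170 6 [-13.5  -9.5  -7.6] [42.1 44.  45.8]
190 2 [-6.6 -5.2 -3.7] [42.1 43.  43.8]
```

send_rows([
  [[-0.3,-0.05,0,0,0,-0.03],[-0.5,0,0,0,0,0],[-0.5,0,0,0,0,0],[-0.5,0,0,0,0,0],[-0.5,0,0,0,0,0],[-0.5,0,0,0,0,0],[0,0,0,0,0,0]],
])

```text
clock: 7.5
tcp_pos: [661.5, 101.4, 35.2]
eef_rot: [2.328, 2.108, -0.002]
ft_force: [0.6, -0.4, -1.7]
opening: 28.5
grasp_force: 49.5
```

send_rows([
  [[-0.5,0,0,0,0,0],[-0.5,0,0,0,0,0],[-0.5,0,0,0,0,0],[-0.5,0,0,0,0,0],[-0.5,0,0,0,0,0],[-0.5,0,0,0,0,0],[-0.4,0,0.02,0,0,0],[-0.2,0,0.02,0,0,0],[0,0,0,0,0,0]],
])

```text
clock: 8.4
tcp_pos: [654.5, 32.0, 34.4]
eef_rot: [2.327, 2.111, -0.001]
ft_force: [-0.8, -0.3, -2.6]
opening: 28.1
grasp_force: 49.5
```

send_rows([
  [[-0.2,0,0.02,0,0,0],[-0.2,0,0.02,0,0,0],[-0.15,0,0,0,0,0],[-0.1,0,0,0,0,0],[-0.05,0,0,0,0,0],[0,0,0,0,0,0]],
])

```text
clock: 9.0
tcp_pos: [653.2, 18.8, 33.7]
eef_rot: [2.326, 2.112, -0.0]
ft_force: [-0.7, -0.2, -1.0]
opening: 28.4
grasp_force: 49.6
```

send_rows([
  [[-0.05,0,0,0,0,0],[-0.05,0,0,0,0,0],[-0.05,0,0,0,0,0],[0,0,0,0,0,0]],
])

```text
clock: 9.4
tcp_pos: [652.9, 15.9, 33.7]
eef_rot: [2.326, 2.112, -0.0]
ft_force: [0.2, -0.3, -2.0]
opening: 28.7
grasp_force: 49.6
```

send_rows([
  [[-0.05,0,0,0,0,0],[-0.05,0,0,0,0,0],[-0.05,0,0,0,0,0],[0,0,0,0,0,0]],
])

```text
clock: 9.8
tcp_pos: [652.8, 15.7, 34.0]
eef_rot: [-2.323, -2.113, -0.004]
ft_force: [0.4, 5.2, -0.4]
opening: 28.4
grasp_force: 49.6
```

send_rows([
  [[-0.1,0,0.03,0,0,0],[0,0,0.02,0,0,0],[0,0,0,0,0,0]],
])

```text
clock: 10.1
tcp_pos: [652.8, 15.6, 33.5]
eef_rot: [-2.321, -2.114, -0.006]
ft_force: [-0.6, 7.8, 1.9]
opening: 28.4
grasp_force: 49.9
```

send_rows([
  [[0,0,0,0,0,0],[0,0,0,0,0,0],[0,0,0,0,0,0],[0,0,0,0,0,0],[0,0,-0.3,0,0,0],[0,0,-0.5,0,0,0],[0.5,0,-1,0,0,0],[0.5,0,-1,0,0,0],[0.5,0,-1,0,0,0],[0.5,0,-1,0,0,0]],
], jaw=0.3)

```text
clock: 11.1
tcp_pos: [656.6, 51.4, 130.7]
eef_rot: [2.325, 2.112, 0.001]
ft_force: [0.6, 0.5, 0.3]
opening: 55.5
grasp_force: 0.0
```

Run:
```python
from h import *
s=get_state(); print(s['tcp_pos'],s['joints'].round(3) if hasattr(s['joints'],'round') else s['joints'])
S=capture('side'); save(S,'s4'); z=cv2.resize(S['color'][150:300,200:340],None,fx=4,fy=4,interpolation=cv2.INTER_CUBIC)
W=capture('wrist'); save(W,'w4'); np.save('pics/w4.npy',W,allow_pickle=True)
w=W['color'][220:420,140:420]; k=np.zeros((600,800,3),np.uint8); k[:,:520]=z[:,:520]; k[:200,520:800]=w; cv2.imwrite('pics/c4.png',k[...,::-1])
```

```text
[656.58020668  51.41653346 130.67463411] [ 0.208  0.63  -0.466  1.609  0.325  0.979 -0.459]
```

View pics/c4.png

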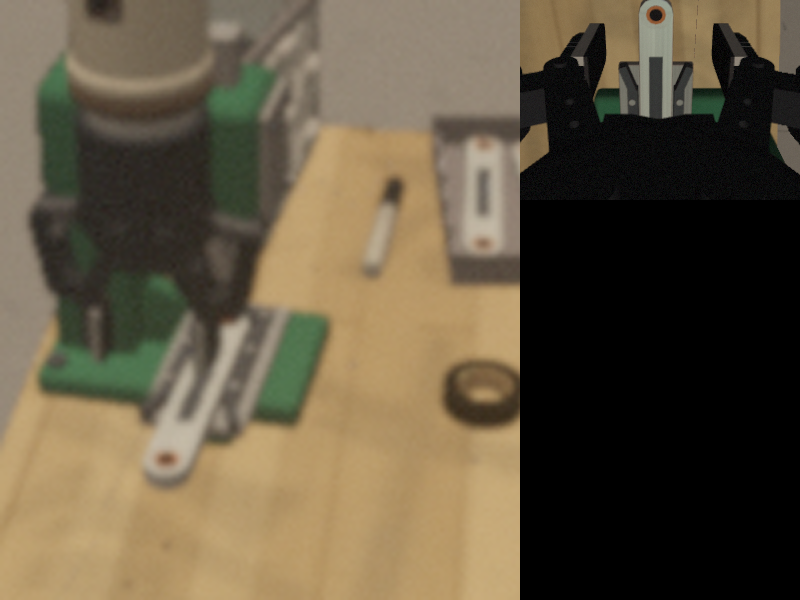

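The crop shows the link fully in the guide, and the gripper is clear of it. Now I rise, turn a quarter turn and go above the knob.

send_rows([
  [[0,0,-1,0,0,1],[0,0,-1,0,0,1],[0,0,-1,0,0,1],[0,0,-1,0,0,1],[0,0,-1,0,0,1],[0,0,-1,0,0,1],[0,0,-1,0,0,1],[0,0,-1,0,0,1],[0,0,-1,0,0,1],[0,0,-1,0,0,1]],
], jaw=0.6)

```text
clock: 12.2
tcp_pos: [655.9, 50.2, 329.1]
eef_rot: [3.141, -0.05, -0.001]
ft_force: [-0.6, -0.1, -0.4]
opening: 68.2
grasp_force: 0.0
```

send_rows([
  [[0,0,-1,0,0,0.47],[-0.4,0.5,-1,0,0,0],[-0.5,1,0,0,0,0],[-0.5,1,0,0,0,0],[-0.5,1,0,0,0,0],[-0.5,1,0,0,0,0],[-0.5,1,0,0,0,0],[-0.5,1,0,0,0,0],[0,0,0,0,0,0],[0,0,0,0,0,0]],
])

```text
clock: 13.2
tcp_pos: [575.8, -72.6, 368.6]
eef_rot: [-3.138, 0.153, 0.0]
ft_force: [-0.1, 0.1, 0.1]
opening: 68.6
grasp_force: 0.0
```

Run:
```python
from h import *
s=get_state(); R=Rn.from_rotvec(s['eef_rot']).as_matrix(); print(s['tcp_pos'],R.round(3).tolist(),s['joints'])
W0=np.load('pics/w4.npy',allow_pickle=True).item(); print('home bushing',onz(W0,[[276,235]],44.5))
W=capture('wrist'); save(W,'w5'); C=capture('scene');save(C,'c5');S=capture('side');save(S,'s5')
for n,c in(('wrist',W),('scene',C),('side',S)):
    np.save(f'pics/{n}5.npy',c,allow_pickle=True); print(n,'expected knob px',proj(c,[[550,-192.8,313]]).round())
```

```text
[575.84223934 -72.6310989  368.62266842] [[0.995, -0.097, -0.0], [-0.097, -0.995, 0.0], [-0.0, -0.0, -1.0]] [ 0.18230533  0.24753688 -0.12720607  1.55820327  0.03190781  1.3379064
 -1.6165492 ]
home bushing [[655.65973621  31.45766022  44.5       ]]
wrist expected knob px [[443. 241.]]
scene expected knob px [[339. 213.]]
side expected knob px [[293. 133.]]
```

Run:
```python
from h import *
L=lambda n:np.load(f'pics/{n}5.npy',allow_pickle=True).item()
W,C,S=L('wrist'),L('scene'),L('side')
k=np.zeros((600,800,3),np.uint8)
k[:420,:560]=W['color']
k[:240,560:]=cv2.resize(C['color'][180:240,310:370],(240,240)); k[240:480,560:]=cv2.resize(S['color'][100:160,260:320],(240,240))
cv2.imwrite('pics/k5.png',k[...,::-1])
for c in(C,S,W):
    u,v=proj(c,[[550,-192.8,313]])[0].astype(int); d=c['depth'][v-3:v+4,u-3:u+4]
    m=np.zeros((420,560),bool); m[v-3:v+4,u-3:u+4]=1; print(np.median(pts(c,m),0).round(1))
```

```text
[ 538.9 -200.8  322.9]
[ 548.9 -177.1  320.5]
[ 557.6 -184.2  327.6]
```

View pics/k5.png

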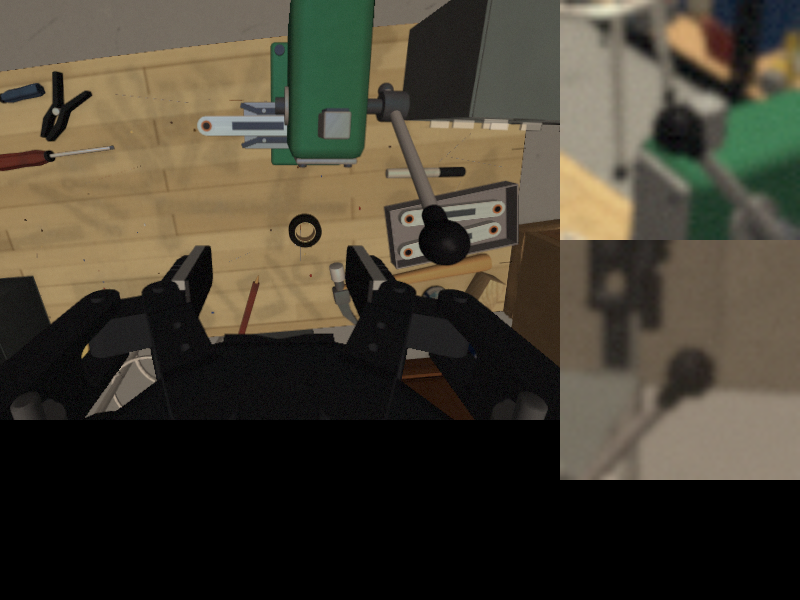

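The wrist view shows the knob at (444,242). The scene view has it at (340,212) and the side view at (292,133). All three match the predicted knob at (550,-193,313).

send_rows([
  [[-0.1,0.8,0,0,0,0],[-0.1,1,0,0,0,0],[-0.1,1,0,0,0,0],[-0.1,1,0,0,0,0],[-0.1,1,0,0,0,0],[-0.1,0.8,0,0,0,0],[-0.1,0.5,0,0,0,0],[0,0,0,0,0,0],[0,0,0,0,0,0]],
])

```text
clock: 14.25
tcp_pos: [550.7, -191.4, 368.6]
eef_rot: [-3.137, 0.149, -0.0]
ft_force: [0.2, 0.3, -0.1]
opening: 67.8
grasp_force: 0.0
```

Run:
```python
from h import *
print(delta([550,-193,293]),get_state()['joints'].round(2),get_state()['tcp_pos'])
W=capture('wrist'); save(W,'w6')
g=W['color'].max(2); print(proj(W,[[550,-193,313]]))
u,v=proj(W,[[550,-193,313]])[0].astype(int)
cv2.imwrite('pics/w6.png',W['color'][...,::-1])
```

```text
[-0.03  0.09  3.78] [ 0.34  0.25 -0.06  1.55  0.01  1.34 -1.39] [ 550.73971428 -191.36426452  368.63287455]
[[280.19940131 223.93009972]]
```

View pics/w6.png

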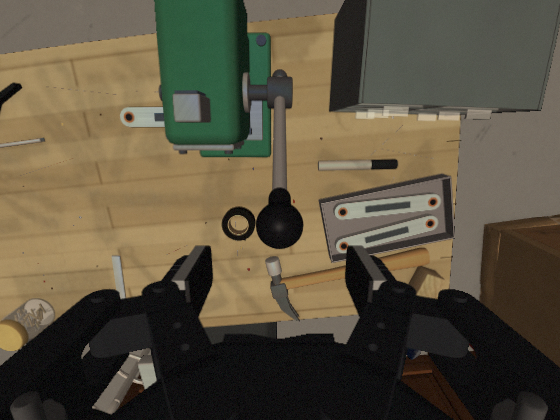

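The knob sits at (279,225), centred between the fingers as predicted, so I descend and grip it.

send_rows([
  [[0,0.05,0.5,0,0,0],[0,0,0.6,0,0,0],[0,0,0.6,0,0,0],[0,0,0.6,0,0,0],[0,0,0.6,0,0,0],[0,0,0.5,0,0,0],[0,0,0.4,0,0,0],[0,0,0,0,0,0]],
])

```text
clock: 15.1
tcp_pos: [549.7, -192.8, 291.2]
eef_rot: [-3.137, 0.15, 0.004]
ft_force: [0.2, -0.8, -0.3]
opening: 68.6
grasp_force: 0.0
```

send_rows([
  [[0,0,0,0,0,0],[0,0,0,0,0,0],[0,0,0,0,0,0],[0,0,0,0,0,0],[0,0,0,0,0,0]],
], jaw=-1, squeeze=50)

```text
clock: 15.6
tcp_pos: [550.8, -192.0, 293.7]
eef_rot: [-3.137, 0.149, -0.001]
ft_force: [-2.3, 4.3, 6.4]
opening: 31.5
grasp_force: 49.2
```

send_rows([
  [[-0.31,0,0.27,0,0,0],[-0.31,0,0.27,0,0,0],[-0.28,0,0.3,0,0,0],[-0.28,0,0.3,0,0,0],[0,0,0,0,0,0]],
])

```text
clock: 16.1
tcp_pos: [526.9, -189.7, 269.6]
eef_rot: [-3.137, 0.149, -0.0]
ft_force: [0.0, 6.0, 3.6]
opening: 31.3
grasp_force: 49.9
```

send_rows([
  [[-0.25,-0.05,0.33,0,0,0],[-0.25,-0.05,0.33,0,0,0],[-0.22,0,0.35,0,0,0],[-0.22,0,0.35,0,0,0],[-0.18,0,0.37,0,0,0],[-0.18,0,0.37,0,0,0],[-0.14,0,0.39,0,0,0],[-0.14,0,0.39,0,0,0],[0,0,0,0,0,0]],
])

```text
clock: 17.0
tcp_pos: [496.0, -186.6, 212.0]
eef_rot: [3.137, -0.152, 0.002]
ft_force: [1.5, 0.2, 2.9]
opening: 31.6
grasp_force: 53.0
```

send_rows([
  [[-0.1,0,0.4,0,0,0],[-0.1,0,0.4,0,0,0],[-0.06,0,0.41,0,0,0],[-0.06,0,0.41,0,0,0],[0,0,0,0,0,0],[0,0,0,0,0,0]],
])

```text
clock: 17.6
tcp_pos: [490.3, -186.1, 180.8]
eef_rot: [3.137, -0.151, 0.003]
ft_force: [-0.1, 0.4, 8.4]
opening: 31.4
grasp_force: 55.2
```

Run:
```python
from h import *
s=get_state(); print(s['tcp_pos'],s['ft_force'],s['joints'].round(2))
ex=np.array([.9954,-.0958]);ey=np.array([.0958,.9954]); d=s['tcp_pos'][:2]-[639.7,-127.1]; x,z=d@ex,s['tcp_pos'][2]
print('press x,y',x,d@ey)
R=Rn.from_rotvec(s['eef_rot']).as_matrix()
# centre of ball assumed 19.5 behind tcp
b=s['tcp_pos']-R@[0,0,19.5]; print('ball',b,'angle above level',np.arctan2(b[2]-185,20-(b[:2]-[639.7,-127.1])@ex), 'rad',np.hypot(b[2]-185,20-(b[:2]-[639.7,-127.1])@ex))
C=capture('scene'); save(C,'c7'); S=capture('side'); save(S,'s7'); W=capture('wrist'); save(W,'w7')
k=np.zeros((600,800,3),np.uint8); k[:400,:400]=cv2.resize(C['color'][180:280,300:400],(400,400),interpolation=cv2.INTER_CUBIC); k[:400,400:]=cv2.resize(S['color'][150:250,210:310],(400,400),interpolation=cv2.INTER_CUBIC); k[400:,:560]=W['color'][100:300]
cv2.imwrite('pics/k7.png',k[...,::-1])
```

```text
[ 490.27205731 -186.08149486  180.84959979] [-0.1006239   0.38531683  8.35306328] [ 0.36  0.31 -0.06  1.93  0.02  0.91 -1.38]
press x,y -143.09014694427253 -73.02537689291808
ball [ 490.23559963 -186.05805529  200.34955162] angle above level 0.09381851066609045 rad 163.84924707436485
```

View pics/k7.png

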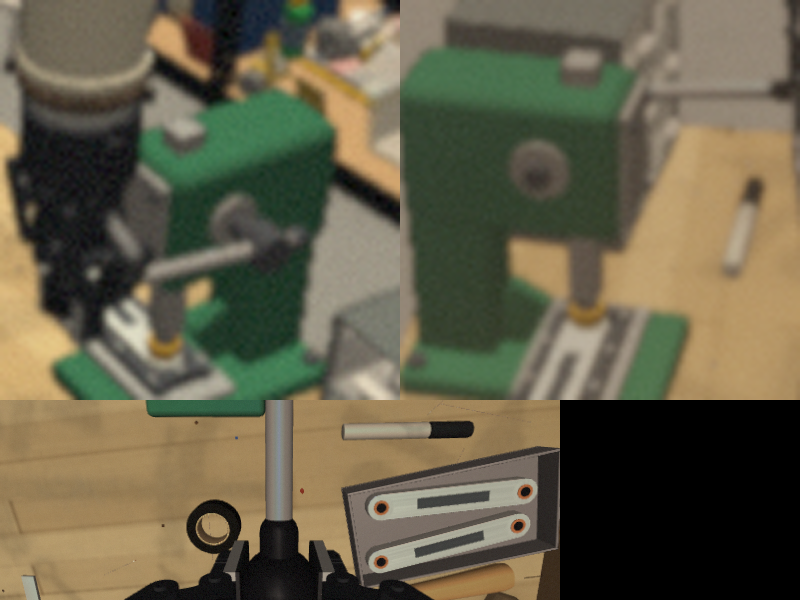

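The view shows the brass pad on the bushing, with the link seated under it and the lever nearly level. From here I measure the rod slope by numbers only.

send_rows([
  [[-0.02,0,0.25,0,0,0],[-0.02,0,0.25,0,0,0],[0,0,0.2,0,0,0],[0,0,0,0,0,0],[0,0,0,0,0,0]],
])

```text
clock: 18.25
tcp_pos: [489.7, -186.0, 167.1]
eef_rot: [3.137, -0.15, 0.004]
ft_force: [-0.1, 0.6, 8.9]
opening: 31.8
grasp_force: 56.2
```

```bash
cat > rod.py <<'E'
from h import *
ex=np.array([.9954,-.0958,0]);ey=np.array([.0958,.9954,0]);o=np.array([639.7,-127.1,0])
s=get_state(); R=Rn.from_rotvec(s['eef_rot']).as_matrix(); b=s['tcp_pos']-R@[0,0,19.5]
print(s['tcp_pos'].round(1),s['ft_force'].round(1),'angle',np.arctan2(b[2]-185,20-(b-o)@ex))
for n in('scene','side','wrist'):
    c=capture(n); p=pts(c,np.ones((420,560),bool)); q=np.c_[(p-o)@ex,(p-o)@ey,p[:,2]]
    m=(abs(q[:,1]+74)<14)&(q[:,0]>-105)&(q[:,0]<-5)&(q[:,2]>165)&(q[:,2]<225)
    k=q[m]
    if len(k)<20: print(n,len(k)); continue
    l=cv2.fitLine(np.float32(k[:,[0,2]]),cv2.DIST_HUBER,0,.01,.01).ravel(); a=-np.arctan(l[1]/l[0])
    print(n,len(k),'rod angle above level',a,'z at x=20:',l[3]+(20-l[2])*l[1]/l[0],k.min(0).round(),k.max(0).round())
E
python3 rod.py
```

```text
[ 489.7 -186.   167.1] [-0.1  0.6  8.9] angle 0.009876819611034265
scene 101 rod angle above level 0.051712725 z at x=20: 188.67769 [-87. -83. 183.] [ -7. -71. 197.]
side 115 rod angle above level 0.073778 z at x=20: 186.0949 [-104.  -76.  183.] [-29. -62. 198.]
wrist 5981 rod angle above level 0.06083999 z at x=20: 190.28598 [-105.  -80.  189.] [-31. -68. 200.]
```

Run:
```python
from h import *
from scipy.optimize import least_squares
ex=np.array([.9954,-.0958,0]);ey=np.array([.0958,.9954,0]);o=np.array([639.7,-127.1,0])
c=capture('wrist'); hsv=c['color'].max(2)
p=pts(c,np.ones((420,560),bool)); v,u=np.nonzero(c['depth']>0); q=np.c_[(p-o)@ex,(p-o)@ey,p[:,2]]
# rod profile along x
for x in range(-120,20,10):
    m=(abs(q[:,0]-x)<5)&(abs(q[:,1]+74)<4)&(q[:,2]>150)&(q[:,2]<260)
    if m.sum()>5: print(x,m.sum(),np.median(q[m],0).round(1))
m=(abs(q[:,1]+74)<13)&(q[:,0]>-165)&(q[:,0]<-122)&(q[:,2]>180)&(q[:,2]<225); k=q[m]
print(len(k),k.min(0),k.max(0))
f=least_squares(lambda a:np.linalg.norm(k-a,axis=1)-17,[-145,-74,185],loss='soft_l1'); print('ball',f.x,np.abs(f.fun).mean())
# base: check calibration of heights: foot/tray bench plane and pixels
b=p[(abs(p[:,2])<12)]; A=np.c_[b[:,:2],np.ones(len(b))]; print('bench plane',np.linalg.lstsq(A,b[:,2],rcond=None)[0])
```

```text
-120 515 [-119.6  -73.7  201.7]
-110 493 [-110.1  -74.1  198.5]
-100 497 [-100.   -73.8  198. ]
-90 516 [-90.  -73.8 197.4]
-80 548 [-80.  -74.1 196.7]
-70 595 [-69.8 -74.1 196.2]
-60 623 [-59.9 -73.8 195.6]
-50 645 [-49.9 -73.8 195. ]
-40 669 [-40.  -73.8 194.4]
-30 171 [-33.8 -74.1 194. ]
4595 [-158.47216448  -86.99608065  190.7126908 ] [-122.00465534  -61.01424315  213.49180034]
ball [-144.32599304  -73.46213377  195.1567721 ] 0.8886184611798322
bench plane [-7.70994545e-03 -2.61110635e-03  4.38546419e+00]
```

send_rows([
  [[0,0,0,0,0,0],[0,0,0.15,0,0,0],[0,0,0.15,0,0,0],[0,0,0.12,0,0,0],[0,0,0,0,0,0],[0,0,0,0,0,0]],
], squeeze=90)

```text
clock: 19.05
tcp_pos: [490.2, -186.0, 159.1]
eef_rot: [3.136, -0.148, 0.005]
ft_force: [-0.3, 1.0, 11.0]
opening: 30.8
grasp_force: 89.1
```

```bash
cat > ball.py <<'E'
from h import *
from scipy.optimize import least_squares
ex=np.array([.9954,-.0958,0]);ey=np.array([.0958,.9954,0]);o=np.array([639.7,-127.1,0])
s=get_state(); print(s['tcp_pos'].round(1),s['ft_force'].round(1),s['opening'],s['grasp_force'])
c=capture('wrist'); p=pts(c,np.ones((420,560),bool)); b=p[abs(p[:,2])<12]; co=np.linalg.lstsq(np.c_[b[:,:2],np.ones(len(b))],b[:,2],rcond=None)[0]
p[:,2]-=np.c_[p[:,:2],np.ones(len(p))]@co
q=np.c_[(p-o)@ex,(p-o)@ey,p[:,2]]
m=(abs(q[:,1]+74)<4)&(q[:,0]>-105)&(q[:,0]<-35)&(abs(q[:,2]-190)<30); k=q[m]; a=np.polyfit(k[:,0],k[:,2],1); print('bench fit',co,'rod angle',-np.arctan(a[0]),'z at hinge (191 exp)',np.polyval(a,20))
k=q[(abs(q[:,1]+74)<13)&(q[:,0]>-165)&(q[:,0]<-122)&(abs(q[:,2]-200)<25)]
f=least_squares(lambda a:np.linalg.norm(k-a,axis=1)-17,[-145,-74,185],loss='soft_l1'); print('ball',f.x.round(1))
E
python3 ball.py; python3 rod.py
```

```text
[ 490.2 -186.   159.1] [-0.3  1.  11. ] 30.840745195113087 89.11009311676025
bench fit [-7.73893079e-03 -2.67567583e-03  4.39397829e+00] rod angle 0.0035495252819726228 z at hinge (191 exp) 191.10728436486846
ball [-144.5  -73.4  186.3]
[ 490.2 -186.   159.1] [ 0.2 -0.5 11.1] angle -0.039126041403203866
scene 102 rod angle above level 0.01874454 z at x=20: 187.49675 [-83. -83. 182.] [ -5. -70. 195.]
side 114 rod angle above level 0.01833131 z at x=20: 186.75479 [-104.  -81.  180.] [-29. -62. 193.]
wrist 6257 rod angle above level 0.013361579 z at x=20: 190.37254 [-105.  -80.  185.] [-33. -68. 195.]
```

send_rows([
  [[0,0,0.06,0,0,0],[0,0,0,0,0,0],[0,0,0,0,0,0],[0,0,0,0,0,0],[0,0,0,0,0,0],[0,0,0,0,0,0],[0,0,0,0,0,0],[0,0,0,0,0,0],[0,0,0,0,0,0],[0,0,0,0,0,0]],
])

```text
clock: 20.25
tcp_pos: [490.2, -186.0, 158.0]
eef_rot: [3.136, -0.148, 0.005]
ft_force: [-0.2, -0.2, 10.5]
opening: 30.8
grasp_force: 89.1
```

```bash
python3 ball.py; python3 rod.py
python3 - <<'E'
from h import *
# bushing/link still at seat? home bushing end, bystanders compare
S0=np.load('pics/side0.npy',allow_pickle=True).item(); S=capture('side')
hsv=cv2.cvtColor(S['color'],cv2.COLOR_RGB2HSV); m=np.zeros((420,560),bool); m[240:300,230:260]=1
r=m&((hsv[...,0]<12)|(hsv[...,0]>172))&(hsv[...,1]>110); v,u=np.nonzero(r); print('home bushing',onz(S,[[u.mean(),v.mean()]],44.5),len(u))
for n,(u0,v0,u1,v1) in dict(tape=(308,238,334,258),marker=(288,190,304,222),screw=(210,320,242,408)).items():
    print(n,np.abs(S['color'][v0:v1,u0:u1].astype(int)-S0['color'][v0:v1,u0:u1]).mean().round(1))
E
```

```text
[ 490.2 -186.   158. ] [-0.2 -0.2 10.5] 30.81570282613587 89.09918904304504
bench fit [-7.75382600e-03 -2.64371439e-03  4.39823387e+00] rod angle -0.0032456644586443288 z at hinge (191 exp) 191.12467627031356
ball [-144.5  -73.4  185.3]
[ 490.2 -186.   158. ] [-0.7  0.9 10.9] angle -0.04587582111473299
scene 104 rod angle above level -0.020895163 z at x=20: 189.97997 [-83. -83. 178.] [ -6. -70. 193.]
side 112 rod angle above level -0.004912085 z at x=20: 188.05855 [-104.  -77.  180.] [-29. -62. 193.]
wrist 6309 rod angle above level 0.0062487833 z at x=20: 190.4048 [-105.  -80.  185.] [-33. -68. 194.]
home bushing [[655.01257977  31.29297702  44.5       ]] 1
tape 2.0
marker 1.7
screw 1.7
```

The lever is level to within about 0.01 rad and steady, the link is seated, and the bystanders have not moved, so I hand in.

```bash
python3 -c "
from station import *
print(finish_job())"
```

```text
the job is handed in; nothing more can be done
None
```

The link is seated against the end stop with its bushing pressed, and the robot is holding the lever level (within about 0.01 rad, about 10.5 N); the job is handed in at about 20 s, but I viewed 11 pictures, one over the limit of 10.

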